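# Tap an LED driver home in a covered test dock

## Robot

A 6-joint arm with a two-finger parallel gripper is mounted at the origin on the work surface. World frame = base frame: x ahead of the robot, y to its left, z up, the work surface at z = 0. Lengths are in mm, angles in degrees, forces in N, time in s.
With the tool pointing down it reaches from about 300 to 850 mm from the base axis. Payload 4.2 kg.
Tool frame: the origin (TCP) lies between the finger pads; the fingertips stand 8 mm ahead of it and the grasp point (between the pads) lies 11 mm behind it; x points along the fingers, y is the direction in which the jaws open and shut, and the axes are right-handed (so a half turn about x gives the same grasp; the last joint's range is limited). The gripper opens to 91 mm and grips with 3 to 60 N. Pads are 32 mm wide; open, the fingers measure 118 mm over their backs; the gripper's body (76 mm by 178 mm) begins 60 mm behind the grasp point.
Start: joints at [-65.145, 18.312, 89.639, -0, 72.044, -1.146], TCP at [252.077, -516.819, 196.076] pointing down, gripper open.
Joint ranges: [-177.97, 177.97], [-48.28, 115.42], [12.27, 149.76], [-77.06, 257.06], [2.81, 150.46], [-146.56, 146.56]. Speed limits (degrees/s): [147.25, 147.25, 180, 180, 180, 180].

## Interface

Orientations are given as [roll, pitch, yaw] about the fixed x, y, z axes, in that order (R = Rz(yaw) Ry(pitch) Rx(roll)).
In Python, from workcell import env gives the robot as it stands.
- The arm moves only by the tool arm_command, never from a script. Its arguments are lists of equal length, an entry for each row: "slide": the shift along the tool's x, y, z in cm, a list of three; "turn": the turn, a rotation vector about the tool's x, y, z in rad, a list of three; "grip": the closure in counts, from 0 (fully open) to 255 (shut). A call has 1 to 20 rows; each row is the pose to reach, as a shift and turn from the pose commanded when the call began, along the tool's axes at that moment; what a row does not reach only later rows make up. A row lasts 1/12 s, in which the tool goes at most 41.7 mm and 7.16 degrees, less where a joint would pass 70% of its speed; a pose out of reach is approached as far as the arm can. A call with a gripper value outside its range is refused whole. The fingers move at their own pace and stop on an object; "newtons" is the grip in N (left out, the last holds). Time passes only in rows, so rows that repeat a pose let the fingers close. It gives the time, the measured TCP pose, the force and the opening at its end, in the units of the state.
- env.state(): the state, without advancing time (a new reading comes with each control period).
- env.grab_frame(name): name is "scene" or "top" or "wrist"; returns (picture, depth): 384x512x3 uint8, red, green, blue; 384x512 float32, mm along the optical axis (not along the pixel's ray), 0 where there is no reading.
- env.calibration(name): a dict with "K" (3x3 intrinsics, pixels), "camera_from_world" (4x4, takes a point from world to camera coordinates); the wrist camera has in their place "T_tool_cam" (4x4, takes a point from camera to tool coordinates, whose origin is the TCP and whose axes are the tool frame's). Camera axes: x right, y up, looking along -z (the intrinsics and any distortion apply to the point x, -y, -z); pixel columns grow to the right and rows downward; lengths in mm; the calibration is good to about 2 mm. A picture is of the moment at which its call begins: read the wrist's pose just before it. calibration takes no time and is no camera call.
- env.job_done(): hands the job in, once; it reports no verdict.
Trained networks look in the newest picture that a camera, given by its name, has taken for a name from the list of things; names that differ only in an ending like _2 or _b are one class to them, and where a whole thing is asked for, a point or a joint stands for the part that bears it (a point fixed in the world has none). Each returns a list of dicts, best first, with "p" (0 to 1); they miss things now and then, are a little off and sometimes report something else, mostly with a low value. They report only what shows in the picture. A call takes as long as a camera call. They do not tell look-alikes from the thing itself.
- env.search_frame(camera, label): "point" ([x, y, z] in mm, in world coordinates, good to about 4 mm: the middle of the surface that is visible of it).
The state is a dict: "time_s": time; "qpos": joint angles; "qvel": joint speeds; "effort": joint torques, N m; "ee_pos": TCP position; "ee_rot": TCP orientation; "force": force on the tool from outside, world axes, zero at the start; "torque": the same for the moment, N m; "gripper_width": finger opening in mm.
Only numpy, scipy, OpenCV 4.12 (cv2) and the standard library are available. Lean on these libraries where they do the work, as an engineer would, in place of code of your own. Each camera call takes 0.05 s, during which the arm holds its last target.

## Task

Take the wooden-handled pushing tool from its rubber pad and, using only the tool on it, nudge the white LED driver along its channel under the grey cover in small gentle taps, until it sits fully home against the solid stop hidden inside; how deep the stop is set is not known beforehand, so feel for it and do not hammer the driver into it. Then stand the tool upright on its pad again and let go of it. Leave everything else where it is.

Things in the scene. Friction and masses are not known exactly. Their poses are not given: they have to be found in the camera images.
- dock: fixed aluminium base plate (all sizes in mm), 340 long (its x, from -160 to +180), 90 wide, 8 thick, with two guide rails on it, 12 wide, their tops 28 above the table, leaving a channel 46 wide along its x through y = 0, floor 8 above the table. The channel is open at the -x end and open on top from x = -160 to -10. Origin: on the table under the channel's middle line; its x points along the channel, the way the driver must go; z up
- cover: fixed opaque grey tunnel over the far half of the channel, closed at its far end; origin and axes as the dock's. It spans x = -10 to +180, 88 wide, top 46 and underside 42 above the table. Inside, unseen, is a metal stop, face between x = 98 and 138, on stiff rubber (1 mm per 6 N), with a weak sprung contact pin (0.2 to 0.3 N) 3 mm proud of it. The driver touches nothing else of the cover; over 20 N there damages it
- driver: white box with grey fins on top and steel ends, 90 long (x) x 43 wide x 26 high (29 over the fins), 0.2 to 0.45 kg, loose in the channel with its nose (+x end) already under the cover, 1.5 play to each rail; sliding it takes 1 to 4 N. Origin: centre of its underside; x along the channel as the dock's
- driver_tail (a point): centre of the driver's flat rear face (-x end), 45 behind the driver's origin and 13 above its underside: where to push
- pusher: pushing tool, 0.24 kg: a steel bar 130 long (its x, from -20 to +110), 28 wide (y), 20 high, with a square wooden handle 26 x 26 standing on it near its rear end, from 20 to 95 above its underside. Origin: on the underside, right below the handle's middle; x points along the bar to its toe; z up the handle
- pusher_toe (a point): middle of the bar's flat front face, 110 ahead of the handle's middle, 10 above the tool's underside
- pusher_grip (a point): on the handle's axis, 65 above the tool's underside: where to grip
- pad: flat black rubber pad fixed on the table, 180 (x) x 100 (y) x 4 thick, on which the tool stands lengthwise, its toe to the pad's +x, the handle about 45 from the pad's middle. Origin: centre of its underside
- terminal: white terminal strip, 50 x 22 x 16, lying loose on top of the cover; bystander. Origin: centre of its underside
- capacitor: silver can capacitor on a small foot, 55 long, 33 high, on the table beside the dock; bystander. Origin: centre of its underside
- jar: small glass jar with a steel cap, 48 across, 55 high, near the pad; bystander. Origin: centre of its underside
- screwdriver: black-handled screwdriver lying on the table; bystander. Origin under the middle of its length
- spare: larger white driver box with a paper label, 130 x 55 x 34, lying on the table beyond the dock; not the one to load; bystander. Origin: centre of its underside
- phone: black glass slab, 150 x 72 x 9, lying on the table beyond the dock; bystander. Origin: centre of its underside
There are look-alikes about, which are no part of the job. Leave any orange look-alike of the driver alone. What is shaped like the pusher but yellow is not meant.

How it is judged (in metres and radians):
On the way, in this order (a step that is already met when the one before it is completed fails the run):
1. the tool is picked up off its pad in the fingers (contact force between the fingers and pusher above 1 N and height (world z) of pusher above 0.015 m), for 0.2 s.
2. the driver is pushed home on the hidden stop, bearing on it with more than 1 N (contact force between driver and cover above 1 N), for 0.05 s.
At the end, for the whole second after the job is handed in: the driver, at rest under the cover, touches the hidden stop or the sprung pin on its face (gap under 3 mm); the tool stands upright and still on its pad, the foot of its handle on the pad, its toe at most 10 mm over the pad edge, let go (contact force between driver and cover above 0.08 N and x of driver in the frame of cover between 0.045 and 0.1 m and linear speed of driver below 0.01 m/s and x of pusher in the frame of pad between -0.092 and 0.092 m and y of pusher in the frame of pad between -0.052 and 0.052 m and x of pusher_toe in the frame of pad between -0.1 and 0.1 m and y of pusher_toe in the frame of pad between -0.06 and 0.06 m and z of pusher in the frame of pad below 0.008 m and angle between pusher's own z axis and vertical below 0.08 rad and linear speed of pusher below 0.02 m/s).
It fails at once if the driver is pressed or knocked on the stop with more than 20 N (contact force between driver and cover above 20 N).
It fails at once if the driver is shoved along faster than 0.2 m/s (linear speed of driver above 0.2 m/s).
It fails at once if the fingers push the driver themselves (contact force between the fingers and driver above 0.5 N).
It fails at once if a bystander is moved by more than 20 mm (distance of any of terminal, capacitor, jar, screwdriver, spare, phone from where it was at the start of the episode above 0.02 m).
It also fails if it takes over 72 s, if anything falls off the work surface, if the arm or the gripper's body presses on something with over 40 N, if the wrist force passes 120 N, or if a joint passes its speed limit or range.

## Working session

There is one attempt and no reset: what is moved stays moved. The work goes in short steps, Python scripts to look and compute and a tool call to move; the robot and the scene stay as the last step left them, time stands still between calls to the robot, and variables do not carry over. Pictures are saved under pics/ and viewed, and the job is handed in when it is done.

Besides the shell and the picture viewer there is one more tool, called after "Emit:" as name(argument=value, ...) on one line, values as JSON. arm_command: Moves the arm, as the interface text tells. Its arguments: {"type":"object","properties":{"slide":{"type":"array","items":{"type":"array","items":{"type":"number"}}},"turn":{"type":"array","items":{"type":"array","items":{"type":"number"}}},"grip":{"type":"array","items":{"type":"number"}},"newtons":{"type":"number"}},"required":["slide","turn","grip"]}

```bash
ls; mkdir -p pics
python3 - <<'E'
from workcell import env
import cv2
print(env.state())
for n in ("scene","top","wrist"):
    im,d=env.grab_frame(n); cv2.imwrite(f"pics/{n}0.png",im[...,::-1])
    c=env.calibration(n); print(n,c)
E
```

```text
pics
{'time_s': 0.0, 'qpos': array([-6.51458808e+01,  1.83525934e+01,  8.97052254e+01, -2.21039864e-03,
        7.20443713e+01, -1.14619918e+00]), 'qvel': array([ 0.03087164,  0.02952112, -0.02724793, -0.07076043,  0.01670639,
        0.09993712]), 'effort': array([-3.37453501e-03, -4.12476110e+01, -2.31981432e+01,  7.26440549e-02,
        4.55460779e-02, -1.14132763e-04]), 'ee_pos': array([ 251.82976886, -516.33040026,  195.21876745]), 'ee_rot': array([-89.96808625,  89.89778825, 116.03291546]), 'force': array([0.23643009, 0.0978418 , 0.65669089]), 'torque': array([-0.05267988, -0.01135977,  0.00313015]), 'gripper_width': 91.52917450086571}
scene {'K': array([[393.56161537,   0.        , 255.04471303],
       [  0.        , 393.56161537, 197.62727949],
       [  0.        ,   0.        ,   1.        ]]), 'camera_from_world': array([[-4.50223998e-01,  8.92794607e-01,  1.47017350e-02,
         3.19072137e+02],
       [-6.87186607e-01, -3.56958055e-01,  6.32736528e-01,
         3.08426929e+02],
       [ 5.70151663e-01,  2.74770334e-01,  7.74227579e-01,
        -1.20077059e+03],
       
[... 430 characters left out ...]
+02],
       [-1.40585098e-01, -2.96490442e-03,  9.90064159e-01,
        -9.51738791e+02],
       [ 0.00000000e+00,  0.00000000e+00,  0.00000000e+00,
         1.00000000e+00]])}
wrist {'K': array([[275.8315413 ,   0.        , 257.08360101],
       [  0.        , 275.8315413 , 194.4030749 ],
       [  0.        ,   0.        ,   1.        ]]), 'T_tool_cam': array([[ 7.67405616e-04,  2.68179577e-01, -9.63368634e-01,
        -1.88576682e+02],
       [ 9.99999616e-01, -6.13511078e-04,  6.25798016e-04,
         1.76590147e-01],
       [-4.23211082e-04, -9.63368745e-01, -2.68179945e-01,
        -7.60228746e+01],
       [ 0.00000000e+00,  0.00000000e+00,  0.00000000e+00,
         1.00000000e+00]])}
```

View pics/top0.png

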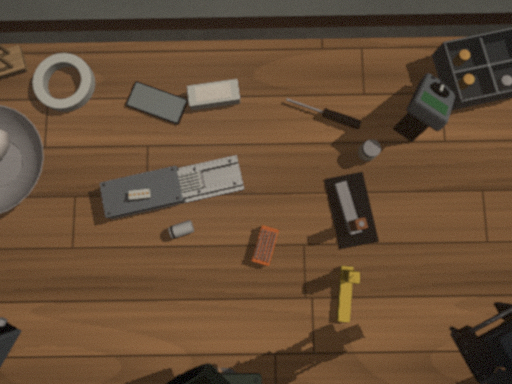

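View pics/scene0.png

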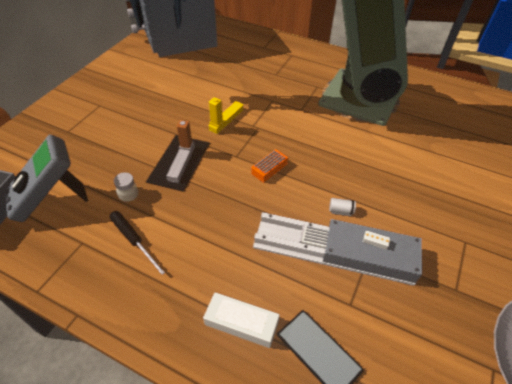

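View pics/wrist0.png

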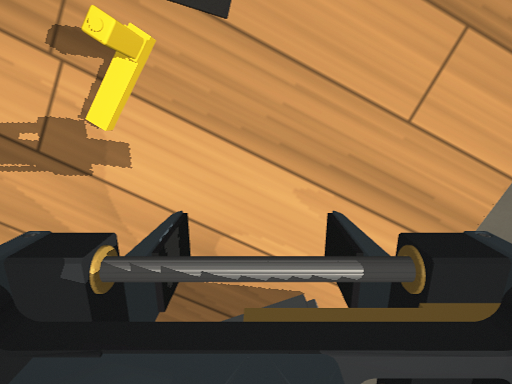

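```bash
cat > h.py <<'E'
from workcell import env
import numpy as np, cv2
from scipy.spatial.transform import Rotation as R
def tcpT():
    s=env.state(); T=np.eye(4); T[:3,:3]=R.from_euler('xyz',s['ee_rot'],degrees=True).as_matrix(); T[:3,3]=s['ee_pos']; return T
def grab(n):
    T=tcpT(); im,d=env.grab_frame(n); c=env.calibration(n)
    W=(T@c['T_tool_cam']) if n=='wrist' else np.linalg.inv(c['camera_from_world'])
    return im,d,c['K'],W   # W: world from cam
def cloud(d,K,W):
    v,u=np.mgrid[:d.shape[0],:d.shape[1]]
    P=np.stack([(u-K[0,2])/K[0,0]*d,-(v-K[1,2])/K[1,1]*d,-d],-1)
    return P@W[:3,:3].T+W[:3,3]
def proj(p,K,W):
    q=np.linalg.inv(W)@np.append(p,1); return np.array([K[0,0]*q[0]/-q[2]+K[0,2],K[1,1]*q[1]/q[2]+K[1,2]])
def ray(u,v,K,W):
    dd=W[:3,:3]@np.array([(u-K[0,2])/K[0,0],-(v-K[1,2])/K[1,1],-1]); return W[:3,3],dd
def tri(rays):
    A=np.zeros((3,3));b=np.zeros(3)
    for o,dd in rays:
        dd=dd/np.linalg.norm(dd);M=np.eye(3)-np.outer(dd,dd);A+=M;b+=M@o
    return np.linalg.solve(A,b)
def atz(u,v,z,K,W):
    o,dd=ray(u,v,K,W); return o+dd*(z-o[2])/dd[2]
E
python3 - <<'E'
from h import *
im,d,K,W=grab("top"); np.savez("top.npz",im=im,d=d,K=K,W=W)
im2,d2,K2,W2=grab("scene"); np.savez("scene.npz",im=im2,d=d2,K=K2,W=W2)
a=cv2.resize(im[160:340,300:400],None,fx=4,fy=3.2,interpolation=cv2.INTER_CUBIC)
b=cv2.resize(im2[90:200,140:260],None,fx=3.3,fy=3.3,interpolation=cv2.INTER_CUBIC)
h=max(a.shape[0],b.shape[0]); o=np.zeros((h,a.shape[1]+b.shape[1],3),np.uint8); o[:a.shape[0],:a.shape[1]]=a;o[:b.shape[0],a.shape[1]:]=b
cv2.imwrite("pics/push.png",o[...,::-1])
a=cv2.resize(im[145:225,90:255],None,fx=4.8,fy=4.8,interpolation=cv2.INTER_CUBIC); cv2.imwrite("pics/dock.png",a[...,::-1])
for n in ("pusher","pusher_grip","pusher_toe","pad","driver","driver_tail","dock","cover"):
  for c in("top","scene"): print(n,c,[(r['point'],r['p']) for r in env.search_frame(c,n)][:3])
E
```

```text
pusher top [([482.7, -321.8, 20.2], 0.81), ([293.1, -302.1, 21.8], 0.65)]
pusher scene [([327.5, -301.2, 19.3], 0.97), ([464.5, -317.9, 24.3], 0.67)]
pusher_grip top [([483.0, -321.7, 19.7], 0.7), ([295.8, -304.3, 20.0], 0.62)]
pusher_grip scene [([466.1, -321.0, 23.4], 0.98), ([330.0, -299.2, 23.0], 0.65)]
pusher_toe top [([480.6, -320.4, 19.3], 0.9), ([294.1, -301.9, 21.4], 0.67), ([523.4, 179.7, 62.3], 0.64)]
pusher_toe scene [([468.9, -319.6, 29.9], 0.86), ([329.6, -297.6, 17.3], 0.66)]
pad top [([492.4, -346.0, 6.1], 0.66), ([442.5, 88.8, 28.8], 0.65)]
pad scene []
driver top [([564.0, 65.9, 35.3], 0.93), ([402.5, -116.2, 24.6], 0.56), ([484.6, -314.4, 18.3], 0.52)]
driver scene [([408.8, -109.3, 27.7], 0.79), ([572.0, 64.0, 36.7], 0.57)]
driver_tail top [([561.2, 62.4, 41.1], 0.89), ([402.8, -113.0, 30.1], 0.69), ([481.0, -323.8, 22.5], 0.43)]
driver_tail scene [([566.1, 66.6, 37.3], 0.76), ([417.0, -110.0, 28.4], 0.7)]
dock top [([572.3, 6.1, 6.7], 0.66)]
dock scene [([590.1, 16.2, 9.6], 0.66)]
cover top [([537.8, 180.0, 53.1], 0.58), ([633.1, -376.3, 52.3], 0.38)]
cover scene [([775.7, 158.9, 11.6], 0.72), ([554.8, 189.4, 41.6], 0.62)]
```

View pics/push.png

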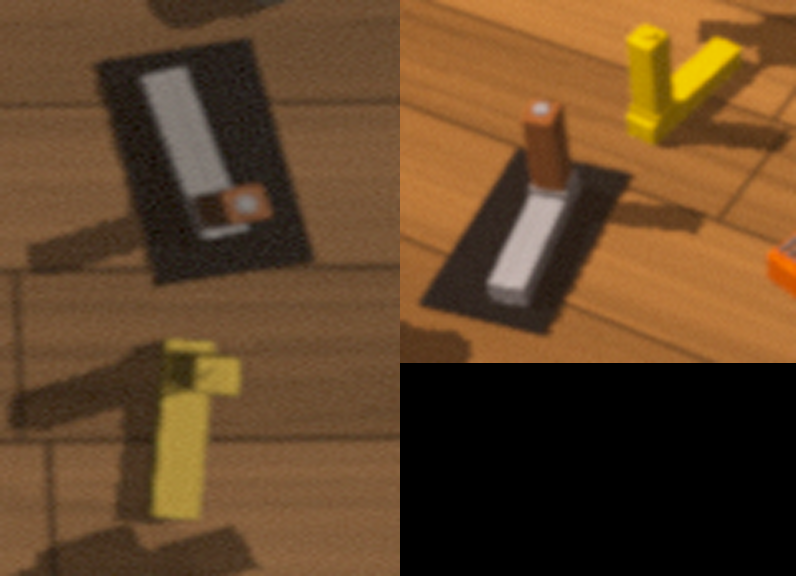

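View pics/dock.png

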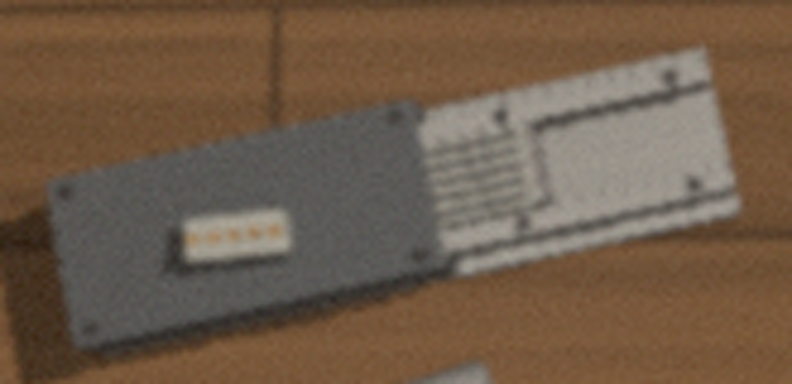

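The candidates for the pusher are the steel bar with brown handle on the black pad, top view (350,208), and the yellow copy at (346,293). The wooden-handled one is meant, since it is on its pad and not yellow. The driver is the white finned box in the channel at about (200,180); the orange one at (265,246) is a look-alike. Next I measure both from the two views.

Run:
```python
from h import *
for n in("top","scene"):
    z=np.load(n+".npz");im,d,K,W=[z[k] for k in("im","d","K","W")]
    P=cloud(d,K,W);ok=d>0
    X,Y,Z=P[...,0],P[...,1],P[...,2]
    print(n,"table z",np.median(Z[ok&(abs(Z)<15)]))
    def rect(m,name):
        m=m&ok; pts=P[m]
        if len(pts)<10: print(name,len(pts));return
        r=cv2.minAreaRect(pts[:,:2].astype(np.float32)); print(name,len(pts),"c",np.round(r[0],1),"size",np.round(r[1],1),"ang",round(r[2],1),"z",np.round(np.percentile(pts[:,2],[10,50,90]),1))
    pr=(X>400)&(X<580)&(Y>-420)&(Y<-240)
    rect(pr&(Z>17)&(Z<31),"bar"); rect(pr&(Z>85)&(Z<115),"handletop");rect(pr&(Z>40)&(Z<85),"handle")
    dk=(X>450)&(X<650)&(Y>-80)&(Y<300)
    rect(dk&(Z>41)&(Z<52),"covertop")
    hsv=im.astype(int); dark=(hsv.max(-1)<50)
    rect(pr&(Z<12)&(Z>-6)&dark,"pad(dark)")
    rect(dk&(Z>22)&(Z<40)&(Y<90),"rails+drv")
```

```text
top table z 0.6159142488331213
bar 504 c [ 490.7 -322.7] size [129.4  28.8] ang 14.0 z [22.  24.4 27. ]
handletop 144 c [ 447.2 -333.5] size [25.5 26.9] ang 13.0 z [ 96.   99.1 101.7]
handle 46 c [ 446.7 -322.3] size [ 9.  25.9] ang 83.9 z [46.1 62.8 78.8]
covertop 2620 c [536.3 182.3] size [ 89.3 189.9] ang 12.1 z [44.2 46.5 48.8]
pad(dark) 1772 c [ 485.9 -332.8] size [176.   96.9] ang 9.8 z [2.1 4.5 6.9]
rails+drv 1074 c [533.   19.1] size [143.9 171.2] ang 12.1 z [26.2 29.9 36.6]
scene table z 0.6814543897775138
bar 413 c [ 492.6 -319.1] size [131.6  29.9] ang 14.0 z [21.2 24.3 26.9]
handletop 127 c [ 448.2 -329.2] size [27.7 25.5] ang 14.3 z [ 88.1  98.1 100.9]
handle 174 c [ 453.3 -323.2] size [19.3 33.8] ang 53.7 z [45.4 62.5 80.1]
covertop 3180 c [535.5 185.6] size [ 91.8 189.5] ang 11.8 z [44.9 46.6 48.1]
pad(dark) 538 c [ 491.6 -329.9] size [166.1  95.3] ang 10.2 z [2.9 4.4 6.1]
rails+drv 1297 c [535.   21.1] size [144.5 168.3] ang 12.1 z [25.7 29.2 36.7]
```

```bash
cat >> h.py <<'E'
import json,os
def psi(Rm): # world yaw of tool y
    return np.degrees(np.arctan2(Rm[1,1],Rm[0,1]))
def getcmd():
    return np.array(json.load(open('cmd.json')))
def setcmd(T): json.dump(np.asarray(T).tolist(),open('cmd.json','w'))
def apply(T,slide,turn):
    A=np.eye(4);A[:3,3]=np.array(slide)*10;A[:3,:3]=R.from_rotvec(turn).as_matrix();return T@A
def down(x,y,z,ps):
    c,s=np.cos(np.radians(ps)),np.sin(np.radians(ps)); T=np.eye(4)
    X=np.array([0,0,-1.]);Y=np.array([c,s,0]);T[:3,:3]=np.stack([X,Y,np.cross(X,Y)],1);T[:3,3]=x,y,z;return T
def delta(T0,T1):
    D=np.linalg.inv(T0)@T1; return D[:3,3]/10,R.from_matrix(D[:3,:3]).as_rotvec()
E
python3 - <<'E'
from h import *
T=tcpT();print(psi(T[:3,:3]),T[:3,:3].round(4))
T0=down(252.077,-516.819,196.076,psi(T[:3,:3])); setcmd(T0)
z=np.load("top.npz");d,K,W=z['d'],z['K'],z['W'];P=cloud(d,K,W);X,Y,Z=[P[...,i] for i in range(3)]
m=(d>0)&(X>220)&(X<400)&(Y>-380)&(Y<-230)
for lo,hi in((14,32),(80,130)):
    p=P[m&(Z>lo)&(Z<hi)];print(len(p),p.min(0),p.max(0))
m=(d>0)&(X>560)&(X<650)&(Y>-420)&(Y<-300)&(Z>30);p=P[m];print("jar",p.min(0),p.max(0))
# dock coordinates
Rz=R.from_euler('z',102,degrees=True).as_matrix(); o=np.array([553.6,100.9,0])
for n in("top","scene"):
    z=np.load(n+".npz");d,K,W=z['d'],z['K'],z['W'];D=(cloud(d,K,W)-o)@Rz
    m=(d>0)&(abs(D[...,1])<14)&(D[...,0]>-150)&(D[...,0]<-12)
    b=np.arange(-150,-10,4); q=D[m]
    print(n,[(int(x),round(float(np.median(q[(q[:,0]>=x)&(q[:,0]<x+4),2])),1)) for x in b if ((q[:,0]>=x)&(q[:,0]<x+4)).any()])
E
```

```text
-64.00280064020598 [[ 0.000e+00  4.383e-01 -8.988e-01]
 [-1.000e-04 -8.988e-01 -4.383e-01]
 [-1.000e+00  1.000e-04 -0.000e+00]]
548 [ 220.08051249 -329.41515957   14.16159608] [ 348.81975308 -287.32503628   30.37237412]
152 [ 315.23402408 -325.87957308   80.20205946] [ 341.78910935 -299.29665262   99.97283346]
jar [ 611.2452689  -400.81248353   30.0322702 ] [ 649.44820507 -359.45427033   60.32611407]
top [(-150, 8.6), (-146, 8.2), (-142, 8.4), (-138, 8.0), (-134, 8.4), (-130, 7.6), (-126, 8.6), (-122, 7.6), (-118, 8.2), (-114, 7.1), (-110, 8.6), (-106, 7.8), (-102, 8.4), (-98, 8.3), (-94, 9.3), (-90, 9.1), (-86, 8.0), (-82, 8.2), (-78, 8.4), (-74, 8.4), (-70, 12.5), (-66, 34.9), (-62, 34.6), (-58, 35.5), (-54, 36.0), (-50, 35.8), (-46, 34.1), (-42, 35.6), (-38, 34.8), (-34, 34.3), (-30, 35.6), (-26, 35.6), (-22, 35.1), (-18, 36.7), (-14, 34.7)]
scene [(-150, 8.4), (-146, 8.4), (-142, 9.3), (-138, 8.7), (-134, 8.1), (-130, 9.0), (-126, 8.5), (-122, 8.6), (-118, 8.9), (-114, 8.6), (-110, 8.9), (-106, 8.9), (-102, 8.7), (-98, 8.7), (-94, 8.5), (-90, 9.4), (-86, 8.6), (-82, 8.2), (-78, 8.5), (-74, 8.8), (-70, 8.3), (-66, 22.1), (-62, 34.6), (-58, 35.2), (-54, 36.5), (-50, 35.4), (-46, 36.7), (-42, 36.6), (-38, 36.1), (-34, 36.2), (-30, 35.1), (-26, 36.4), (-22, 35.8), (-18, 36.8), (-14, 37.1)]
```

Run:
```python
from h import *
print(delta(getcmd(),down(447.5,-331.5,200,14)))
```

```text
(array([ -0.3924    ,  -8.09083657, -25.68795769]), array([-1.3614057,  0.       ,  0.       ]))
```

Emit:
arm_command(slide=[[-0.4,-8.1,-25.7],[-0.4,-8.1,-25.7],[-0.4,-8.1,-25.7],[-0.4,-8.1,-25.7],[-0.4,-8.1,-25.7],[-0.4,-8.1,-25.7],[-0.4,-8.1,-25.7],[-0.4,-8.1,-25.7],[-0.4,-8.1,-25.7],[-0.4,-8.1,-25.7],[-0.4,-8.1,-25.7],[-0.4,-8.1,-25.7],[-0.4,-8.1,-25.7],[-0.4,-8.1,-25.7]], turn=[[-1.361,0,0],[-1.361,0,0],[-1.361,0,0],[-1.361,0,0],[-1.361,0,0],[-1.361,0,0],[-1.361,0,0],[-1.361,0,0],[-1.361,0,0],[-1.361,0,0],[-1.361,0,0],[-1.361,0,0],[-1.361,0,0],[-1.361,0,0]], grip=[0,0,0,0,0,0,0,0,0,0,0,0,0,0], newtons=40)

```text
time_s: 2.22
ee_pos: [447.5, -331.4, 200.1]
ee_rot: [43.1, 90.0, -33.0]
force: [-0.4, -0.2, -0.1]
gripper_width: 91.4
```

Run:
```python
from h import *
setcmd(apply(getcmd(),[-.4,-8.1,-25.7],[-1.361,0,0])); print(getcmd()[:3,3])
T=tcpT(); print(psi(T[:3,:3]))
im,d,K,W=grab("wrist"); cv2.imwrite("pics/w1.png",im[...,::-1])
P=cloud(d,K,W);X,Y,Z=[P[...,i] for i in range(3)];ok=d>0
pr=ok&(X>380)&(X<600)&(Y>-420)&(Y<-240)
for lo,hi,n in((17,31,"bar"),(92,108,"htop"),(40,85,"handle")):
    p=P[pr&(Z>lo)&(Z<hi)]
    if len(p)>10: r=cv2.minAreaRect(p[:,:2].astype(np.float32));print(n,len(p),r,np.percentile(p[:,2],[10,50,90]))
dark=im.max(-1)<55
p=P[pr&dark&(Z>1)&(Z<9)]; print("pad",cv2.minAreaRect(p[:,:2].astype(np.float32)))
```

```text
[ 447.56807231 -331.36485298  200.076     ]
13.84037726926196
bar 1592 ((493.765380859375, -321.35772705078125), (129.5172119140625, 28.841022491455078), 14.043784141540527) [22.7522303  23.92927171 24.9738783 ]
htop 558 ((449.6591796875, -332.3212890625), (25.50495719909668, 25.483179092407227), 14.510483741760254) [ 97.04609403  98.70347246 100.59383655]
handle 150 ((446.6791076660156, -321.260009765625), (25.45334243774414, 2.771808624267578), 14.386378288269043) [45.79807018 65.0074568  81.55452644]
pad ((487.95550537109375, -332.6181640625), (177.77719116210938, 98.98719024658203), 10.02125072479248)
```

View pics/w1.png

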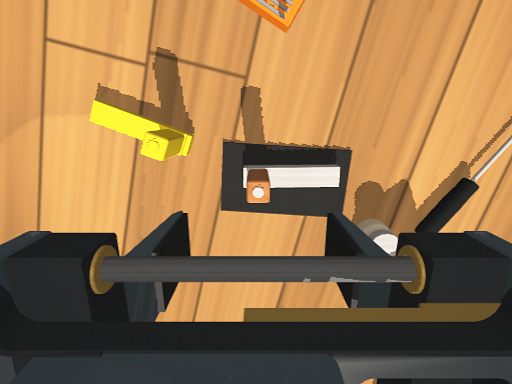

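Emit:
arm_command(slide=[[3,0.12,0.09],[6,0.12,0.09],[9,0.12,0.09],[12,0.12,0.09],[14.2,0.12,0.09],[14.2,0.12,0.09],[14.2,0.12,0.09],[14.2,0.12,0.09]], turn=[[-0.004,0,0],[-0.004,0,0],[-0.004,0,0],[-0.004,0,0],[-0.004,0,0],[-0.004,0,0],[-0.004,0,0],[-0.004,0,0]], grip=[0,0,0,0,0,0,0,0])

```text
time_s: 2.93
ee_pos: [449.9, -332.8, 59.5]
ee_rot: [37.4, 89.8, -38.4]
force: [0.2, -0.2, -0.4]
gripper_width: 91.3
```

Emit:
arm_command(slide=[[0,0,0],[0,0,0],[0,0,0],[0,0,0],[0,0,0],[0,0,0],[0,0,0],[0,0,0],[0,0,0],[0,0,0],[0,0,0],[0,0,0]], turn=[[0,0,0],[0,0,0],[0,0,0],[0,0,0],[0,0,0],[0,0,0],[0,0,0],[0,0,0],[0,0,0],[0,0,0],[0,0,0],[0,0,0]], grip=[255,255,255,255,255,255,255,255,255,255,255,255], newtons=45)

```text
time_s: 3.93
ee_pos: [448.9, -331.9, 58.0]
ee_rot: [-98.0, 90.0, -173.8]
force: [-0.4, -0.3, 0.3]
gripper_width: 25.9
```

Emit:
arm_command(slide=[[-1,0,0],[-3,0,0],[-6,0,0],[-9,0,0],[-11,0,0],[-11,0,0],[-11,0,0]], turn=[[0,0,0],[0,0,0],[0,0,0],[0,0,0],[0,0,0],[0,0,0],[0,0,0]], grip=[255,255,255,255,255,255,255])

```text
time_s: 4.52
ee_pos: [449.1, -332.1, 168.9]
ee_rot: [35.8, 89.9, -40.0]
force: [-0.1, -0.4, -4.3]
gripper_width: 25.7
```

Run:
```python
from h import *
T=apply(getcmd(),[14.2,.12,.09],[-.004,0,0]); T=apply(T,[-11,0,0],[0,0,0]); setcmd(T); print(T[:3,3],psi(T[:3,:3]))
t=tcpT();print(t[:3,3],psi(t[:3,:3]),env.state()['force'],env.state()['gripper_width'])
print(delta(T,down(594.1,-89.8,168,102)))
```

```text
[ 448.94992027 -331.94837352  168.076     ] 14.205938395151385
[ 449.13175047 -332.08907573  168.92518596] 14.211099219433654 [-0.0898148  -0.4148792  -4.32010901] 25.748605775633653
(array([ 7.60000000e-03,  2.00136493e+01, -1.99122486e+01]), array([-1.53229544,  0.        ,  0.        ]))
```

Emit:
arm_command(slide=[[0,1,-1],[0,3,-3],[0,5,-5],[0,7,-7],[0,9,-9],[0,11,-11],[0,13,-13],[0,15,-15],[0,17,-17],[0,18.5,-18.4],[0,19.5,-19.4],[0,20,-19.9],[0,20,-19.9],[0,20,-19.9],[0,20,-19.9],[0,20,-19.9],[0,20,-19.9]], turn=[[-0.08,0,0],[-0.19,0,0],[-0.3,0,0],[-0.41,0,0],[-0.52,0,0],[-0.63,0,0],[-0.74,0,0],[-0.85,0,0],[-0.96,0,0],[-1.07,0,0],[-1.18,0,0],[-1.29,0,0],[-1.4,0,0],[-1.49,0,0],[-1.532,0,0],[-1.532,0,0],[-1.532,0,0]], grip=[255,255,255,255,255,255,255,255,255,255,255,255,255,255,255,255,255])

```text
time_s: 5.93
ee_pos: [592.9, -89.7, 166.1]
ee_rot: [160.0, 89.8, 171.9]
force: [-0.1, 0.2, -2.1]
gripper_width: 25.9
```

Run:
```python
from h import *
setcmd(apply(getcmd(),[0,20,-19.9],[-1.532,0,0])); T=getcmd();print(T[:3,3],psi(T[:3,:3]))
t=tcpT();print(t[:3,3],psi(t[:3,:3]))
Rz=R.from_euler('z',102,degrees=True).as_matrix(); o=np.array([553.6,100.9,0])
for n in("wrist","top","scene"):
    im,d,K,W=grab(n);cv2.imwrite(f"pics/{n}2.png",im[...,::-1])
    P=cloud(d,K,W);ok=d>0
    D=(P-o)@Rz
    m=ok&(D[...,0]>-320)&(D[...,0]<0)&(abs(D[...,1])<60)
    p=P[m&(D[...,2]>120)&(D[...,2]<145)]
    if len(p)>10:print(n,"bar",len(p),cv2.minAreaRect(p[:,:2].astype(np.float32)),np.percentile(p[:,2],[10,50,90]))
    p=P[m&(D[...,2]>24)&(D[...,2]<32)&(D[...,0]>-175)]
    if len(p)>10:
        print(n,"rails",len(p),cv2.minAreaRect(p[:,:2].astype(np.float32)))
    p=P[ok&(D[...,2]>43)&(D[...,2]<49)&(D[...,0]>-30)&(D[...,0]<200)&(abs(D[...,1])<60)]
    if len(p)>10:print(n,"cover",len(p),cv2.minAreaRect(p[:,:2].astype(np.float32)))
```

```text
[593.99773966 -89.952237   168.076     ] 101.98307260919351
[592.88111469 -89.74311799 166.09882146] 101.9169478639758
wrist bar 4075 ((584.4468383789062, -45.13629913330078), (28.844724655151367, 129.90391540527344), 11.790628433227539) [128.20135297 132.12674127 133.23672739]
wrist rails 1735 ((571.3525390625, 22.491844177246094), (87.82637786865234, 159.2637176513672), 11.787535667419434)
wrist cover 6479 ((545.0331420898438, 149.71112060546875), (87.81160736083984, 120.94005584716797), 11.948223114013672)
top bar 236 ((580.3055419921875, -47.43609619140625), (26.056215286254883, 129.73654174804688), 9.516170501708984) [125.00112194 132.58299097 135.59351483]
top cover 1983 ((535.0980834960938, 186.47286987304688), (88.51569366455078, 181.24827575683594), 12.121807098388672)
scene bar 886 ((584.0808715820312, -43.49567413330078), (31.358640670776367, 130.52976989746094), 12.61174201965332) [124.47190404 133.00977546 135.32373992]
scene rails 786 ((575.103515625, 23.986549377441406), (81.601806640625, 157.0480194091797), 12.115155220031738)
scene cover 3031 ((536.1510009765625, 185.598876953125), (90.88127899169922, 189.50643920898438), 11.852222442626953)
```

View pics/wrist2.png

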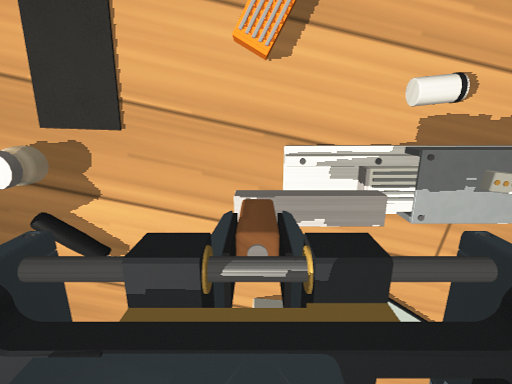

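View pics/top2.png

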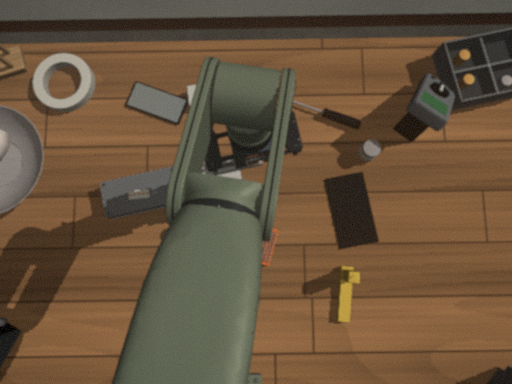

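View pics/scene2.png

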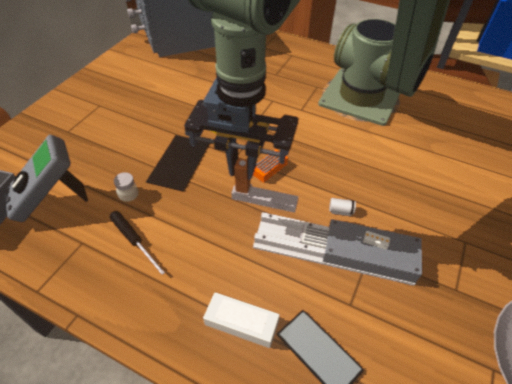

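Run:
```python
from h import *
t=tcpT();print(t[:3,3],psi(t[:3,:3]))
print(delta(getcmd(),down(595.5,-89.5,66,102)))
```

```text
[593.53647883 -89.9412     167.25977132] 101.93816792061781
(array([10.2076    ,  0.0130479 ,  0.15634192]), array([-0.00029544,  0.        ,  0.        ]))
```

Emit:
arm_command(slide=[[1,0,0.15],[3,0,0.15],[5,0,0.15],[7,0,0.15],[8.5,0,0.15],[9.5,0,0.15],[10,0,0.15],[10.2,0,0.15],[10.2,0,0.15],[10.2,0,0.15],[10.2,0,0.15],[10.2,0,0.15]], turn=[[0,0,0],[0,0,0],[0,0,0],[0,0,0],[0,0,0],[0,0,0],[0,0,0],[0,0,0],[0,0,0],[0,0,0],[0,0,0],[0,0,0]], grip=[255,255,255,255,255,255,255,255,255,255,255,255])

```text
time_s: 7.08
ee_pos: [596.1, -89.7, 67.0]
ee_rot: [-23.4, 89.9, -11.5]
force: [0.1, -0.2, -2.8]
gripper_width: 25.9
```

Run:
```python
from h import *
setcmd(apply(getcmd(),[10.2,0,.15],[0,0,0])); T=getcmd();print(T[:3,3],psi(T[:3,:3]))
t=tcpT();print(t[:3,3],psi(t[:3,:3]),env.state()['force'])
im,d,K,W=grab("wrist");cv2.imwrite("pics/w3.png",im[...,::-1])
Rz=R.from_euler('z',102,degrees=True).as_matrix(); o=np.array([555,101.2,0])
D=(cloud(d,K,W)-o)@Rz; ok=d>0
m=ok&(D[...,0]>-230)&(D[...,0]<20)
p=D[m&(abs(D[...,1])<19)]
b=np.arange(-180,-10,4);print([(int(x),round(float(np.median(p[(p[:,0]>=x)&(p[:,0]<x+4),2])),1)) for x in b if ((p[:,0]>=x)&(p[:,0]<x+4)).any()])
for lo,hi,x0,x1 in((-19,0,-125,-90),):
    p=D[m&(D[...,0]>x0)&(D[...,0]<x1)&(D[...,2]<60)]; y=np.arange(-48,48,3)
    print([(int(a),round(float(np.median(p[(p[:,1]>=a)&(p[:,1]<a+3),2])),1)) for a in y if ((p[:,1]>=a)&(p[:,1]<a+3)).any()])
```

```text
[595.46505314 -89.64080295  66.076     ] 101.98307260919351
[596.05317869 -89.71720648  66.97466652] 101.98507515353708 [ 0.0797905  -0.23434438 -2.75197595]
[(-180, 139.9), (-176, 119.2), (-172, 33.4), (-168, 32.9), (-164, 32.8), (-160, 33.0), (-156, 32.8), (-152, 32.8), (-148, 33.0), (-144, 32.9), (-140, 33.6), (-136, 33.1), (-132, 32.7), (-128, 32.6), (-124, 171.4), (-120, 32.5), (-116, 32.6), (-112, 32.6), (-108, 32.5), (-104, 32.7), (-100, 32.7), (-96, 32.7), (-92, 32.6), (-88, 32.4), (-84, 8.0), (-80, 8.1), (-76, 8.1), (-72, 8.1), (-68, 21.8), (-64, 34.2), (-60, 34.4), (-56, 35.2), (-52, 35.3), (-48, 35.4), (-44, 35.3), (-40, 35.7), (-36, 35.4), (-32, 35.7), (-28, 35.7), (-24, 35.4), (-20, 35.7), (-16, 35.6), (-12, 43.6)]
[(-30, 28.6), (-27, 28.4), (-24, 23.0), (-18, 32.8), (-15, 33.1), (-12, 33.0), (-9, 33.0), (-6, 33.0), (-3, 32.9), (0, 33.0), (3, 33.0), (6, 32.8), (9, 32.2), (12, 18.3), (15, 8.1), (18, 8.8), (21, 27.9), (24, 28.1), (27, 28.1), (30, 28.0), (33, 20.9), (36, 7.9), (39, 8.1), (42, 7.7), (45, 0.1)]
```

View pics/w3.png

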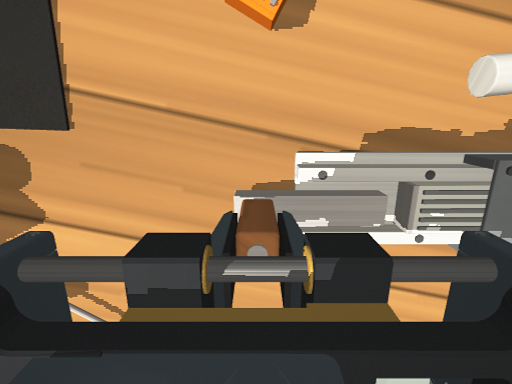

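Emit:
arm_command(slide=[[0,0.5,0],[0,1.0,0],[0,1.25,0],[0,1.5,0],[0,1.7,0],[0,1.9,0],[0,2.1,0],[0,2.3,0],[0,2.5,0],[0,2.7,0],[0,2.9,0],[0,3.1,0],[0,3.3,0],[0,3.5,0],[0,3.7,0],[0,3.9,0],[0,4.1,0],[0,4.3,0],[0,4.5,0],[0,4.5,0]], turn=[[0,0,0],[0,0,0],[0,0,0],[0,0,0],[0,0,0],[0,0,0],[0,0,0],[0,0,0],[0,0,0],[0,0,0],[0,0,0],[0,0,0],[0,0,0],[0,0,0],[0,0,0],[0,0,0],[0,0,0],[0,0,0],[0,0,0],[0,0,0]], grip=[255,255,255,255,255,255,255,255,255,255,255,255,255,255,255,255,255,255,255,255])

```text
time_s: 8.8
ee_pos: [585.9, -45.0, 66.0]
ee_rot: [107.3, 90.0, 119.3]
force: [-0.3, -0.7, -2.2]
gripper_width: 25.7
```

```bash
cat > chk.py <<'E'
from h import *
import sys
sl=float(sys.argv[1]); setcmd(apply(getcmd(),[0,sl,0],[0,0,0])); T=getcmd()
Rz=R.from_euler('z',102,degrees=True).as_matrix(); o=np.array([555,101.2,0])
t=tcpT(); print("cmd toe",((T[:3,3]-o)@Rz)[0]+110,"meas toe",(((t[:3,3]-o)@Rz)+[110,0,-54]).round(2),"psi",psi(t[:3,:3]).round(2),"F dock",(env.state()['force']@Rz).round(2),"tau",env.state()['torque'].round(2),env.state()['time_s'])
E
python3 chk.py 4.5
python3 - <<'E'
from h import *
im,d,K,W=grab("wrist");cv2.imwrite("pics/w4.png",im[...,::-1])
E
```

```text
cmd toe -40.08363311130026 meas toe [-39.45   0.17  11.99] psi 101.99 F dock [-0.64  0.41 -2.25] tau [ 0.04 -0.18  0.03] 8.8
```

View pics/w4.png

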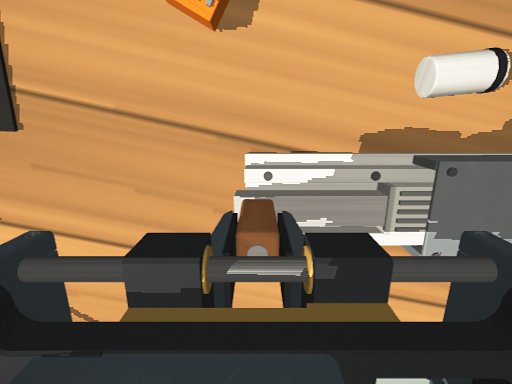

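Emit:
arm_command(slide=[[0,0.2,0],[0,0.4,0],[0,0.65,0],[0,0.9,0],[0,1.15,0],[0,1.4,0],[0,1.65,0],[0,1.9,0],[0,2.15,0],[0,2.4,0],[0,2.65,0],[0,2.9,0],[0,3.15,0],[0,3.4,0],[0,3.6,0],[0,3.8,0],[0,3.95,0],[0,4.1,0],[0,4.2,0],[0,4.2,0]], turn=[[0,0,0],[0,0,0],[0,0,0],[0,0,0],[0,0,0],[0,0,0],[0,0,0],[0,0,0],[0,0,0],[0,0,0],[0,0,0],[0,0,0],[0,0,0],[0,0,0],[0,0,0],[0,0,0],[0,0,0],[0,0,0],[0,0,0],[0,0,0]], grip=[255,255,255,255,255,255,255,255,255,255,255,255,255,255,255,255,255,255,255,255])

```text
time_s: 10.52
ee_pos: [577.3, -4.2, 66.0]
ee_rot: [112.9, 90.0, 124.9]
force: [-0.6, -0.3, -2.8]
gripper_width: 25.9
```

```bash
python3 chk.py 4.2
```

```text
cmd toe 1.9163650557351843 meas toe [ 2.24  0.14 12.  ] psi 101.99 F dock [-0.2   0.67 -2.78] tau [ 0.03 -0.16  0.02] 10.5167
```

Emit:
arm_command(slide=[[0,0.1,0],[0,0.2,0],[0,0.3,0]], turn=[[0,0,0],[0,0,0],[0,0,0]], grip=[255,255,255])

```text
time_s: 10.77
ee_pos: [576.8, -1.6, 66.1]
ee_rot: [-46.7, 90.0, -34.7]
force: [0.3, -1.0, -2.4]
gripper_width: 26.0
```

Emit:
arm_command(slide=[[0,0.1,0],[0,0.2,0]], turn=[[0,0,0],[0,0,0]], grip=[255,255])

```text
time_s: 10.93
ee_pos: [576.4, 0.4, 66.1]
ee_rot: [-51.7, 90.0, -39.7]
force: [0.2, -1.4, -1.0]
gripper_width: 25.6
```

Emit:
arm_command(slide=[[0,0.1,0],[0,0.2,0]], turn=[[0,0,0],[0,0,0]], grip=[255,255])

```text
time_s: 11.1
ee_pos: [575.9, 2.4, 66.1]
ee_rot: [-60.1, 90.0, -48.2]
force: [0.1, -1.6, -3.2]
gripper_width: 25.7
```

Emit:
arm_command(slide=[[0,0.1,0],[0,0.2,0]], turn=[[0,0,0],[0,0,0]], grip=[255,255])

```text
time_s: 11.27
ee_pos: [575.5, 4.4, 66.1]
ee_rot: [-52.3, 90.0, -40.3]
force: [1.1, -1.4, -1.8]
gripper_width: 25.6
```

Emit:
arm_command(slide=[[0,0.1,0],[0,0.2,0]], turn=[[0,0,0],[0,0,0]], grip=[255,255])

```text
time_s: 11.43
ee_pos: [575.1, 6.3, 66.0]
ee_rot: [-63.3, 90.0, -51.3]
force: [-0.2, -1.2, -2.0]
gripper_width: 25.8
```

Emit:
arm_command(slide=[[0,0.1,0],[0,0.2,0]], turn=[[0,0,0],[0,0,0]], grip=[255,255])

```text
time_s: 11.6
ee_pos: [574.7, 8.3, 66.1]
ee_rot: [-70.4, 90.0, -58.4]
force: [0.9, -0.6, -2.0]
gripper_width: 25.5
```

Emit:
arm_command(slide=[[0,0.1,0],[0,0.2,0]], turn=[[0,0,0],[0,0,0]], grip=[255,255])

```text
time_s: 11.77
ee_pos: [574.3, 10.2, 66.1]
ee_rot: [-55.2, 90.0, -43.2]
force: [0.8, -1.9, -1.7]
gripper_width: 25.8
```

Emit:
arm_command(slide=[[0,0.1,0],[0,0.2,0]], turn=[[0,0,0],[0,0,0]], grip=[255,255])

```text
time_s: 11.93
ee_pos: [573.8, 12.2, 66.1]
ee_rot: [-57.5, 90.0, -45.5]
force: [0.6, -0.7, -1.9]
gripper_width: 25.6
```

Emit:
arm_command(slide=[[0,0.1,0],[0,0.2,0]], turn=[[0,0,0],[0,0,0]], grip=[255,255])

```text
time_s: 12.1
ee_pos: [573.4, 14.1, 66.0]
ee_rot: [-89.6, 90.0, -77.6]
force: [0.5, -1.0, -1.6]
gripper_width: 25.5
```

Emit:
arm_command(slide=[[0,0.1,0],[0,0.2,0]], turn=[[0,0,0],[0,0,0]], grip=[255,255])

```text
time_s: 12.27
ee_pos: [573.0, 16.1, 66.1]
ee_rot: [-62.8, 90.0, -50.8]
force: [0.5, -1.9, -1.3]
gripper_width: 25.7
```

Emit:
arm_command(slide=[[0,0.1,0],[0,0.2,0]], turn=[[0,0,0],[0,0,0]], grip=[255,255])

```text
time_s: 12.43
ee_pos: [572.6, 18.0, 66.1]
ee_rot: [-63.6, 90.0, -51.6]
force: [0.2, -1.0, -3.0]
gripper_width: 25.7
```

Emit:
arm_command(slide=[[0,0.1,0],[0,0.2,0]], turn=[[0,0,0],[0,0,0]], grip=[255,255])

```text
time_s: 12.6
ee_pos: [572.2, 20.0, 66.1]
ee_rot: [-47.9, 90.0, -35.9]
force: [0.3, -1.8, -1.4]
gripper_width: 25.5
```

Emit:
arm_command(slide=[[0,0.1,0],[0,0.2,0]], turn=[[0,0,0],[0,0,0]], grip=[255,255])

```text
time_s: 12.77
ee_pos: [571.8, 22.0, 66.1]
ee_rot: [-81.5, 90.0, -69.5]
force: [0.1, -2.0, -1.7]
gripper_width: 25.8
```

Emit:
arm_command(slide=[[0,0.1,0],[0,0.2,0]], turn=[[0,0,0],[0,0,0]], grip=[255,255])

```text
time_s: 12.93
ee_pos: [571.4, 23.9, 66.0]
ee_rot: [-65.4, 90.0, -53.4]
force: [0.1, -1.2, -1.7]
gripper_width: 25.9
```

Emit:
arm_command(slide=[[0,0.1,0],[0,0.2,0]], turn=[[0,0,0],[0,0,0]], grip=[255,255])

```text
time_s: 13.1
ee_pos: [570.9, 25.9, 66.1]
ee_rot: [-87.5, 90.0, -75.5]
force: [0.6, -1.9, -2.0]
gripper_width: 25.5
```

Emit:
arm_command(slide=[[0,0.1,0],[0,0.2,0]], turn=[[0,0,0],[0,0,0]], grip=[255,255])

```text
time_s: 13.27
ee_pos: [570.5, 27.8, 66.1]
ee_rot: [-77.6, 90.0, -65.6]
force: [0.0, -0.8, -1.7]
gripper_width: 26.0
```

Emit:
arm_command(slide=[[0,0.1,0],[0,0.2,0]], turn=[[0,0,0],[0,0,0]], grip=[255,255])

```text
time_s: 13.43
ee_pos: [570.1, 29.8, 66.0]
ee_rot: [-75.1, 90.0, -63.1]
force: [0.1, -1.7, -1.6]
gripper_width: 25.5
```

Emit:
arm_command(slide=[[0,0.1,0],[0,0.2,0]], turn=[[0,0,0],[0,0,0]], grip=[255,255])

```text
time_s: 13.6
ee_pos: [569.7, 31.8, 66.0]
ee_rot: [-76.0, 90.0, -64.0]
force: [0.2, -1.5, -0.7]
gripper_width: 25.7
```

Emit:
arm_command(slide=[[0,0.1,0],[0,0.2,0]], turn=[[0,0,0],[0,0,0]], grip=[255,255])

```text
time_s: 13.77
ee_pos: [569.3, 33.7, 66.0]
ee_rot: [-90.8, 90.0, -78.8]
force: [0.4, -1.2, -1.8]
gripper_width: 25.6
```

Emit:
arm_command(slide=[[0,0.1,0],[0,0.2,0]], turn=[[0,0,0],[0,0,0]], grip=[255,255])

```text
time_s: 13.93
ee_pos: [568.9, 35.6, 66.1]
ee_rot: [-72.5, 90.0, -60.5]
force: [0.9, -1.9, -1.7]
gripper_width: 25.8
```

Emit:
arm_command(slide=[[0,0.1,0],[0,0.2,0]], turn=[[0,0,0],[0,0,0]], grip=[255,255])

```text
time_s: 14.1
ee_pos: [568.5, 37.5, 66.1]
ee_rot: [-70.3, 90.0, -58.3]
force: [0.3, -3.3, -0.7]
gripper_width: 25.9
```

Emit:
arm_command(slide=[[0,0.05,0],[0,0.1,0],[0,0.1,0]], turn=[[0,0,0],[0,0,0],[0,0,0]], grip=[255,255,255])

```text
time_s: 14.35
ee_pos: [568.5, 37.9, 66.2]
ee_rot: [-72.8, 89.9, -60.8]
force: [1.2, -5.1, -0.1]
gripper_width: 25.5
```

Emit:
arm_command(slide=[[0,0.05,0],[0,0.1,0],[0,0.1,0],[0,0.1,0]], turn=[[0,0,0],[0,0,0],[0,0,0],[0,0,0]], grip=[255,255,255,255])

```text
time_s: 14.68
ee_pos: [568.5, 38.3, 66.4]
ee_rot: [-74.1, 89.9, -62.1]
force: [0.2, -6.6, -0.1]
gripper_width: 25.8
```

```bash
python3 chk.py 4.5
```

```text
cmd toe 46.91636309184458 meas toe [45.68 -0.13 12.37] psi 102.03 F dock [-6.52  1.14 -0.1 ] tau [-1.28 -0.3   0.03] 14.6833
```

Two successive taps raised the force (3.3 → 5.1 → 6.6 N) with little travel. The driver is on the rubber stop, so I back off slowly and lift.

Emit:
arm_command(slide=[[0,-0.1,0],[0,-0.2,0],[0,-0.4,0],[0,-0.8,0],[0,-1.4,0],[0,-2.2,0],[0,-3.2,0],[0,-4.4,0],[0,-5.6,0],[0,-6.8,0],[0,-7.6,0],[0,-8,0],[0,-8,0],[0,-8,0]], turn=[[0,0,0],[0,0,0],[0,0,0],[0,0,0],[0,0,0],[0,0,0],[0,0,0],[0,0,0],[0,0,0],[0,0,0],[0,0,0],[0,0,0],[0,0,0],[0,0,0]], grip=[255,255,255,255,255,255,255,255,255,255,255,255,255,255])

```text
time_s: 15.85
ee_pos: [584.5, -38.9, 66.0]
ee_rot: [117.1, 90.0, 129.1]
force: [-0.3, 0.1, -3.5]
gripper_width: 25.7
```

```bash
python3 chk.py -8
python3 - <<'E'
from h import *
im,d,K,W=grab("wrist");cv2.imwrite("pics/w5.png",im[...,::-1])
Rz=R.from_euler('z',102,degrees=True).as_matrix(); o=np.array([555,101.2,0])
P=cloud(d,K,W);D=(P-o)@Rz;p=D[(d>0)&(abs(D[...,1])<17)&(D[...,2]<60)]
b=np.arange(-40,20,4);print([(int(x),round(float(np.median(p[(p[:,0]>=x)&(p[:,0]<x+4),2])),1)) for x in b if ((p[:,0]>=x)&(p[:,0]<x+4)).any()])
p=P[(d>0)&(P[...,2]>20)&(P[...,2]<45)&(D[...,0]<-22)&(D[...,0]>-160)&(D[...,1]>-17)&(D[...,1]<15)];print(cv2.minAreaRect(p[:,:2].astype(np.float32)),np.percentile(p[:,2],[5,50,95]))
E
```

```text
cmd toe -33.08363341679433 meas toe [-33.17   0.24  11.97] psi 101.94 F dock [ 0.12  0.27 -3.46] tau [ 0.1  -0.08  0.01] 15.85
[(-40, 31.9), (-36, 31.5), (-32, 8.3), (-28, 7.9), (-24, 8.1), (-20, 8.2), (-16, 8.1), (-12, 43.5), (-8, 45.4), (-4, 45.4), (0, 45.5), (4, 45.5), (8, 45.5), (12, 46.2), (16, 46.1)]
((575.8712158203125, 7.140357971191406), (28.892053604125977, 127.41563415527344), 11.686050415039062) [24.02761513 31.95345149 36.97479301]
```

View pics/w5.png

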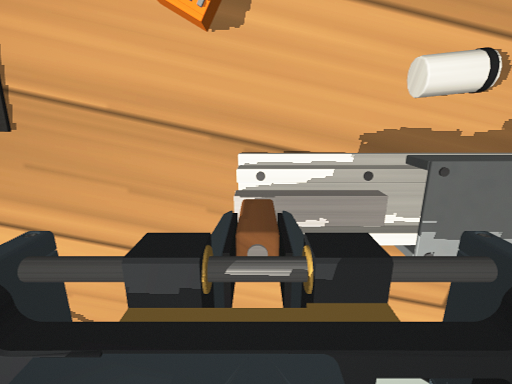

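Emit:
arm_command(slide=[[-1,0,0],[-3,0,0],[-6,0,0],[-9,0,0],[-10.2,0,0],[-10.2,0,0],[-10.2,0,0]], turn=[[0,0,0],[0,0,0],[0,0,0],[0,0,0],[0,0,0],[0,0,0],[0,0,0]], grip=[255,255,255,255,255,255,255])

```text
time_s: 16.48
ee_pos: [584.7, -38.3, 168.9]
ee_rot: [-15.7, 89.9, -3.6]
force: [-0.2, -0.2, -2.1]
gripper_width: 25.9
```

Run:
```python
from h import *
setcmd(apply(getcmd(),[-10.2,0,0],[0,0,0])); T=getcmd(); print(T[:3,3])
D=delta(T,down(447.5,-333.5,168.1,13)); print(D)
```

```text
[584.66867278 -38.77393583 168.076     ]
(array([-2.40000000e-03, -2.59824353e+01, -1.95371449e+01]), array([1.5530476, 0.       , 0.       ]))
```

Emit:
arm_command(slide=[[0,-1,-0.8],[0,-3,-2.3],[0,-5,-3.8],[0,-7.5,-5.6],[0,-10,-7.5],[0,-12.5,-9.4],[0,-15,-11.3],[0,-17.5,-13.1],[0,-20,-15],[0,-22,-16.5],[0,-24,-18],[0,-25.3,-19],[0,-26,-19.5],[0,-26,-19.5],[0,-26,-19.5],[0,-26,-19.5],[0,-26,-19.5],[0,-26,-19.5]], turn=[[0.08,0,0],[0.19,0,0],[0.3,0,0],[0.41,0,0],[0.52,0,0],[0.63,0,0],[0.74,0,0],[0.85,0,0],[0.96,0,0],[1.07,0,0],[1.18,0,0],[1.29,0,0],[1.4,0,0],[1.49,0,0],[1.553,0,0],[1.553,0,0],[1.553,0,0],[1.553,0,0]], grip=[255,255,255,255,255,255,255,255,255,255,255,255,255,255,255,255,255,255])

```text
time_s: 17.98
ee_pos: [447.5, -333.0, 167.1]
ee_rot: [-140.2, 89.9, 142.9]
force: [-0.9, -0.2, -2.3]
gripper_width: 25.3
```

Run:
```python
from h import *
setcmd(apply(getcmd(),[0,-26,-19.5],[1.553,0,0])); T=getcmd(); print(T[:3,3],psi(T[:3,:3]))
t=tcpT();print(t[:3,3],psi(t[:3,:3]))
im,d,K,W=grab("wrist");cv2.imwrite("pics/w6.png",im[...,::-1])
P=cloud(d,K,W);X,Y,Z=[P[...,i] for i in range(3)];m=(d>0)&(X>380)&(X<600)&(Y>-420)&(Y<-240)
p=P[m&(Z>120)&(Z<140)&(X>465)];print("bar",cv2.minAreaRect(p[:,:2].astype(np.float32)),np.percentile(p[:,2],[5,50,95]))
q=p[np.argsort(p[:,0])];n=len(q);print("z near handle/toe",np.median(q[:n//5,2]),np.median(q[-n//5:,2]))
p=P[m&(im.max(-1)<55)&(Z>1)&(Z<9)];print("pad",cv2.minAreaRect(p[:,:2].astype(np.float32)))
im,d,K,W=grab("top");cv2.imwrite("pics/top6.png",im[...,::-1])
```

```text
[ 447.89982282 -333.59469778  168.076     ] 13.002727025376664
[ 447.47310358 -332.97490733  167.11501272] 13.109777876166019
bar ((509.8891906738281, -319.33868408203125), (93.3329086303711, 28.585153579711914), 13.126659393310547) [125.41165293 132.82338356 133.91431178]
z near handle/toe 132.81539251771457 132.82198068976723
pad ((487.956787109375, -332.7259521484375), (177.354248046875, 98.78947448730469), 10.187739372253418)
```

View pics/w6.png

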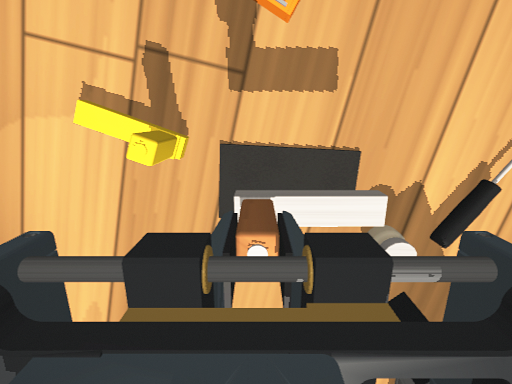

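View pics/top6.png

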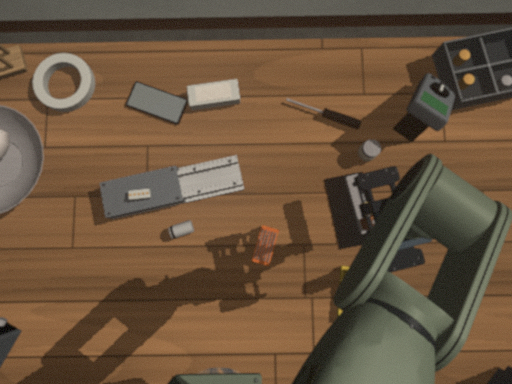

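Emit:
arm_command(slide=[[1,0,0],[3,0,0],[5,0,0],[7,0,0],[8.5,0,0],[9.5,0,0],[10.2,0,0],[10.5,0,0],[10.7,0,0],[10.8,0,0],[10.8,0,0],[10.8,0,0]], turn=[[0,0,0],[0,0,0],[0,0,0],[0,0,0],[0,0,0],[0,0,0],[0,0,0],[0,0,0],[0,0,0],[0,0,0],[0,0,0],[0,0,0]], grip=[255,255,255,255,255,255,255,255,255,255,255,255])

```text
time_s: 19.08
ee_pos: [448.3, -333.9, 60.8]
ee_rot: [38.2, 89.9, -38.8]
force: [-0.1, -0.1, -2.9]
gripper_width: 25.6
```

Emit:
arm_command(slide=[[0.05,0,0],[0.1,0,0],[0.1,0,0],[0.1,0,0]], turn=[[0,0,0],[0,0,0],[0,0,0],[0,0,0]], grip=[255,255,255,255])

```text
time_s: 19.42
ee_pos: [447.9, -333.6, 59.2]
ee_rot: [24.7, 90.0, -52.3]
force: [0.1, 0.0, -2.0]
gripper_width: 26.0
```

Emit:
arm_command(slide=[[0.05,0,0],[0.1,0,0],[0.1,0,0],[0.1,0,0]], turn=[[0,0,0],[0,0,0],[0,0,0],[0,0,0]], grip=[255,255,255,255])

```text
time_s: 19.75
ee_pos: [447.9, -333.6, 58.1]
ee_rot: [32.4, 90.0, -44.6]
force: [0.3, 0.3, -2.4]
gripper_width: 26.0
```

Emit:
arm_command(slide=[[0.03,0,0],[0.06,0,0],[0.06,0,0],[0.06,0,0]], turn=[[0,0,0],[0,0,0],[0,0,0],[0,0,0]], grip=[255,255,255,255])

```text
time_s: 20.08
ee_pos: [447.9, -333.6, 58.0]
ee_rot: [25.3, 90.0, -51.7]
force: [-1.2, 1.9, 3.6]
gripper_width: 25.9
```

Emit:
arm_command(slide=[[0,0,0],[0,0,0],[0,0,0],[0,0,0],[0,0,0],[0,0,0],[0,0,0],[0,0,0],[0,0,0],[0,0,0],[0,0,0],[0,0,0]], turn=[[0,0,0],[0,0,0],[0,0,0],[0,0,0],[0,0,0],[0,0,0],[0,0,0],[0,0,0],[0,0,0],[0,0,0],[0,0,0],[0,0,0]], grip=[170,150,120,90,60,30,0,0,0,0,0,0])

```text
time_s: 21.08
ee_pos: [447.9, -333.6, 57.5]
ee_rot: [31.3, 90.0, -45.7]
force: [-0.0, 0.1, 0.9]
gripper_width: 91.0
```

Emit:
arm_command(slide=[[-2,0,0],[-5,0,0],[-8,0,0],[-11,0,0],[-14,0,0],[-14,0,0],[-14,0,0],[-14,0,0]], turn=[[0,0,0],[0,0,0],[0,0,0],[0,0,0],[0,0,0],[0,0,0],[0,0,0],[0,0,0]], grip=[0,0,0,0,0,0,0,0])

```text
time_s: 21.75
ee_pos: [447.4, -333.2, 196.8]
ee_rot: [-138.6, 89.9, 144.4]
force: [0.1, -0.2, 0.1]
gripper_width: 91.2
```

Run:
```python
from h import *
print(env.state()['gripper_width'],env.state()['ee_pos'])
for n in("wrist","scene"):
    im,d,K,W=grab(n);cv2.imwrite(f"pics/{n}7.png",im[...,::-1])
    P=cloud(d,K,W);X,Y,Z=[P[...,i] for i in range(3)];m=(d>0)&(X>380)&(X<600)&(Y>-420)&(Y<-240)
    for lo,hi,nn in((17,31,"bar"),(92,105,"htop")):
        p=P[m&(Z>lo)&(Z<hi)]
        if len(p)>10: print(n,nn,len(p),cv2.minAreaRect(p[:,:2].astype(np.float32)),np.percentile(p[:,2],[10,50,90]))
    p=P[m&(im.max(-1)<55)&(Z>1)&(Z<9)];print("pad",cv2.minAreaRect(p[:,:2].astype(np.float32)))
```

```text
91.1611287278278 [ 447.40158757 -333.23227333  196.82081159]
wrist bar 1627 ((492.6136779785156, -323.61773681640625), (129.73399353027344, 27.771482467651367), 12.676973342895508) [22.79169956 23.8906993  24.96273904]
wrist htop 562 ((448.4084167480469, -334.543701171875), (25.168415069580078, 26.33452606201172), 13.261247634887695) [ 96.72422301  98.65254542 100.75695846]
pad ((487.525390625, -332.3603515625), (177.46334838867188, 98.0111083984375), 10.188885688781738)
scene bar 409 ((491.6466979980469, -321.2436218261719), (132.1483612060547, 29.22673225402832), 12.795330047607422) [21.08885449 24.42840789 26.61409515]
scene htop 94 ((447.4412536621094, -330.923095703125), (26.26871681213379, 26.697263717651367), 12.056474685668945) [ 94.93290814  98.87624667 101.1915465 ]
pad ((489.12945556640625, -329.9448547363281), (172.20883178710938, 96.13490295410156), 10.457263946533203)
```

View pics/wrist7.png

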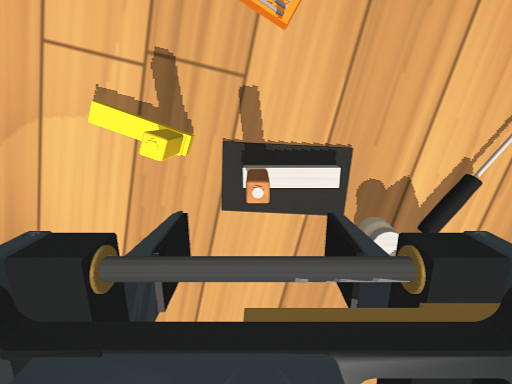

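View pics/scene7.png

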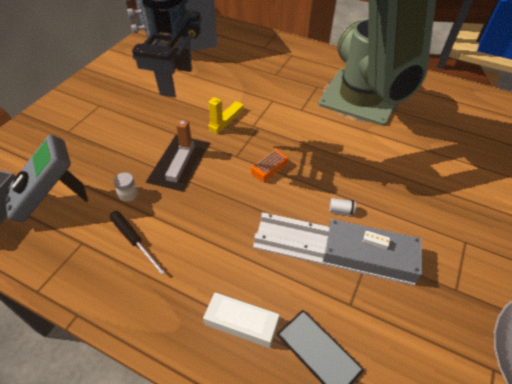

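```bash
python3 -c "
from workcell import env
print(env.job_done(), env.state()['time_s'])"
```

```text
the job is handed in; nothing more can be done
the job is handed in; nothing more can be done
```

The driver is home on the hidden stop, the tool is back on its pad and let go, and the job is handed in after about 22 s of the 72 s allowed. No verdict was reported.

- **Pushing:** I gripped the wooden handle and pushed the driver down the channel with the bar's toe, using 2 mm taps once the stop could be in reach. The resistance stayed at about 1–2 N, then rose through 3.3 and 5.1 to 6.6 N over the last two 1 mm taps, with almost no travel. That put the toe at about x = 45.7 mm on the dock, so the stop face is near 136 mm. I read about 5 N on the stop at that point, then backed off slowly.
- **Tool:** The last pictures show it upright on its pad, with the bar top at 24 mm and the handle top at 99 mm. It is well inside the pad, turned about 3° from the pad's axis, and the gripper is open and clear.
- **Bystanders:** In the last scene picture they look to be where they started; I compared by eye and did not measure them.
- **Not checked:** The driver's final contact with the stop or its pin is hidden under the cover, so I know it only from the force while pushing. No check failed. The camera views differed by 1–4 mm.

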